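# Draw the clogged filter from the carving bench's dust extractor

## Task

One of the two filters in the dust extractor is clogged: the raised red gauge on the machine's deck stands beside that filter's slot, the low green one beside the sound filter. Swing the service flap right up so that it stays open, draw out the clogged filter, leaving the other in its slot, and carry it over to the blue dust tub without disturbing the tub or the other things on the bench. Finish while still holding the filter upright and still over the middle of the tub, just clear above its rim, ready to be brushed off.

Things in the scene. Friction and masses are not known exactly. Their poses are not given: they have to be found in the camera images.
- extractor: Green benchtop dust extractor, fixed to the bench. Origin: on the bench, straight below the centre of its top opening; x points from its intake grille to its fan end, y across, z up. Body from x -105 to +175 mm and y -136 to +102 mm; deck 145 mm above the bench. The opening in the deck (x -75 to +75, y -96 to +96 mm) is covered by the flap. Under it two filters stand in guide slots, plates across x: the front one at x = -30, the rear one at x = +30 mm, both at y = 0.
- flap (a joint): Angle of the flap: 0 shut flat on the deck, grows as it is lifted, stop at 2.0 rad. Hinge line along the extractor's y at x = +78, z = 148 mm in its frame; the flap (160 mm long, 206 mm wide, 6 mm thick, 0.15 kg) reaches from there towards -x. A friction hinge (0.25 N m): it stays wherever it is left. It may start slightly ajar.
- flap_hinge (a point): Middle of the hinge line of the flap, 148 mm above the bench. Its axes turn with the flap (y along the hinge; with the flap shut, parallel to the extractor's).
- flap_handle (a point): Centre of the flap's black bow handle: 150 mm from the hinge line, 16 mm above the flap's upper face. The bow is 50 mm wide along y, 10 mm thick along x, 28 mm tall above the flap, with an opening 34 mm wide and 18 mm high under its bar; 5 mm of flap lies before it. Axes turn with the flap.
- front_filter: Filter cassette in the front slot: steel mesh in a grey frame with a yellow tab, 0.15 to 0.31 kg. Origin: centre of its underside, 10 mm above the bench while in its slot. Plate 20 mm thick (x), 190 mm wide (y), 100 mm tall (z); on its top centre a solid tab 10 mm thick (x), 40 mm wide (y), from 100 to 130 mm above the origin. In its slot it is guided with 1.5 mm of play and lifts straight up; the tab's top lies 5 mm below the deck, with free space on all its sides.
- rear_filter: Filter cassette in the rear slot: the same shape and sizes and mass range as the front one, with pale paper pleats in a white frame and a blue tab.
- red_gauge: Clogging gauge that has popped up: round red plunger 18 mm across, 24 mm tall, on the deck strip at y = -119 mm of the extractor, at x = -30 mm (beside the front filter) or +30 mm (beside the rear filter): this filter is clogged. Origin: its foot, on the deck.
- green_gauge: Clogging gauge that has not tripped: round green plunger 18 mm across, 9 mm tall, at the other of these two places, beside the sound filter. Origin: its foot, on the deck.
- tub: Blue open square dust tub, 240 x 240 mm outside, 90 mm tall, walls 6 mm, 0.9 kg, loose on the bench with a few wood offcuts in it. Origin: centre of its underside, z up.
- carving: Bystander: small turned dark-wood finial, 52 mm across, 100 mm tall, standing. Origin: centre of its foot.
- mallet: Bystander: wooden carver's mallet, head 70 x 120 x 66 mm, round handle along its -x to 210 mm from the origin. Origin: underside of the head.
- gouge: Bystander: carving gouge 220 mm long lying along its x, 24 mm high; origin at the end of the handle, on the bench.
- brush: Bystander: bench brush 245 mm long lying along its x on its black bristles, 40 mm high; origin near its middle, on the bench.

How it is judged:
By the outcome, as a careful person would: the job done as asked, in the order asked, and still so for the second after the job is handed in, while the arm keeps its last pose, push and grip.
It also fails if it takes over 67 s, if anything falls off the work surface, if the arm or the gripper's body presses on something with over 40 N, if the wrist force passes 120 N, or if a joint passes its speed limit or range.

## Robot

A 7-joint arm with a two-finger parallel gripper is mounted at the origin on the work surface. World frame = base frame: x ahead of the robot, y to its left, z up, the work surface at z = 0. Lengths are in m, angles in rad, forces in N, time in s.
With the tool pointing down it reaches from about 0.4 to 0.875 m from the base axis. Payload 19.3 kg.
Tool frame: the origin (TCP) lies at the very end of the fingers, on their centre line; the grasp point (between the pads) lies 19 mm behind it; z points along the fingers, y is the direction in which the jaws open and shut (so a half turn about z gives the same grasp; the last joint's range is limited). The gripper opens to 85 mm and grips with 20 to 120 N. Pads are 22 mm wide; open, the fingers measure 114 mm over their backs; the gripper's body (76 mm by 85 mm) begins 54 mm behind the grasp point. The pads swing forward as they close: fully open they stand 13 mm farther back than shut.
Start: joints at [1.273, 0.521, -0.036, 1.599, 0.021, 1.021, -0.113], TCP at [0.141, -0.609, 0.231] pointing down, gripper open.
Joint ranges: [-2.91, 2.91], [-0.3, 2.13], [-1.5, 1.42], [0.17, 2.43], [-1.26, 4.41], [0.16, 1.93], [-2.52, 2.52]. Speed limits (rad/s): [1.89, 1.89, 2.39, 2.39, 3.01, 3.01, 3.01].

## Interface

Orientations are given as [roll, pitch, yaw] about the fixed x, y, z axes, in that order (R = Rz(yaw) Ry(pitch) Rx(roll)).
In Python, from workcell import bot, viewer gives the robot as it stands.
- The arm moves only by the shell command python3 -m creep 'ROWS' [FORCE]. ROWS is JSON, a list of rows, each an object of numbers: "rx", "ry", "rz": the turn, a rotation vector about the tool's x, y, z in degrees; "tx", "ty", "tz": the shift along the tool's x, y, z in mm; "hand": the closure, from -1 (fully open) to 1 (shut), so that 0 is half open. In form: [{"rx": .., "ry": .., "rz": .., "tx": .., "ty": .., "tz": .., "hand": ..}, ...]. A call has 1 to 8 rows; each row is the pose to reach, as a shift and turn from the pose commanded when the call began, along the tool's axes at that moment; what a row does not reach only later rows make up. A row lasts 1/10 s, in which the tool goes at most 50 mm and 8.59 degrees, less where a joint would pass 70% of its speed; a pose out of reach is approached as far as the arm can. A call with a gripper value outside its range is refused whole. The fingers move at their own pace and stop on an object; FORCE is the grip in N (left out, the last holds). Time passes only in rows, so rows that repeat a pose let the fingers close. It gives the time, the measured TCP pose, the force and the opening at its end, in the units of the state.
- bot.observe(): the state, without advancing time (a new reading comes with each control period).
- viewer.grab_frame(name): name is "scene" or "top" or "wrist"; returns a dict with "pixels" (480x640x3 uint8, blue, green, red), "vertical_fov" (degrees; the focal length in pixels is half the picture's height over the tangent of half this angle, whatever the lens; pixels are square), "cx", "cy" (the principal point, pixels), "rvec" (rotation vector, rad) and "tvec" (3), from world to camera coordinates, as OpenCV has them; the wrist camera has in their place "tool_from_camera" (4x4, takes a point from camera to tool coordinates, whose origin is the TCP and whose axes are the flange's). Camera axes: x right, y down, z forward; pixel columns grow to the right and rows downward; lengths in m; the calibration is good to about 2 mm. The wrist camera is an equidistant fisheye: a pixel r from the principal point sees the ray r / f radians off the axis. A picture is of the moment at which its call begins: read the wrist's pose just before it. There is no depth.
- bot.job_done(): hands the job in, once; it reports no verdict.
Trained networks look in a picture, given as the dict that the camera call returned (one of the last four; its "shot" number tells which), for a name from the list of things; names that differ only in an ending like _2 or _b are one class to them, and where a whole thing is asked for, a point or a joint stands for the part that bears it (a point fixed in the world has none). Each returns a list of dicts, best first, with "score" (0 to 1); they miss things now and then, are a little off and sometimes report something else, mostly with a low value. They report only what shows in the picture. A call takes as long as a camera call.
- viewer.outline_of(target, picture): "mask" (480x640 bool, what is visible of it) and "bbox" ([left, top, right, bottom] in pixels, round what is visible of it).
The state is a dict: "clock": time; "qpos": joint angles; "qd": joint speeds; "joint_efforts": joint torques, N m; "position": TCP position; "tool_rot": TCP orientation; "force": force on the tool from outside, world axes, zero at the start; "moment": the same for the moment, N m; "grip_width": finger opening in m.
Only numpy, scipy, OpenCV 4.12 (cv2) and the standard library are available. Lean on these libraries where they do the work, as an engineer would, in place of code of your own. Each camera call takes 0.05 s, during which the arm holds its last target.

## Working session

There is one attempt and no reset: what is moved stays moved. The work goes in short steps, Python scripts to look and compute and a shell command to move; the robot and the scene stay as the last step left them, time stands still between calls to the robot, and variables do not carry over. Pictures are saved under pics/ and viewed, and the job is handed in when it is done.

```bash
ls; mkdir -p pics; python3 - <<'E'
from workcell import bot, viewer
import cv2
s=bot.observe(); print({k:(v if isinstance(v,float) else [round(float(x),4) for x in v]) if not isinstance(v,(int,)) else v for k,v in s.items()})
for n in ["scene","top","wrist"]:
    f=viewer.grab_frame(n); cv2.imwrite(f"pics/a_{n}.png",f["pixels"])
    print(n,{k:v for k,v in f.items() if k!="pixels"})
E
```

```text
pics
{'clock': 0.0, 'qpos': [1.2728, 0.522, -0.0363, 1.6, 0.0212, 1.0211, -0.1128], 'qd': [0.0001, 0.0023, -0.0005, 0.0009, -0.0005, -0.0011, -0.0004], 'joint_efforts': [-0.0004, -92.7084, 1.9794, -36.9923, 0.0176, 0.0082, -0.0], 'position': [0.141, -0.6085, 0.2307], 'tool_rot': [-3.1404, 0.0001, 0.2277], 'force': [-0.8381, 0.4748, 0.2558], 'moment': [-0.0009, 0.0272, -0.0379], 'grip_width': 0.0852392047356797}
scene {'vertical_fov': 50.75877418501361, 'cx': 315.1651717125493, 'cy': 243.15876359977486, 'rvec': array([ 1.92190714,  1.69579872, -0.61664551]), 'tvec': array([ 0.00491392, -0.39660675,  1.6693467 ]), 'shot': 1}
top {'vertical_fov': 51.89569359724454, 'cx': 317.76828966007497, 'cy': 242.8225036608529, 'rvec': array([ 2.17455194, -2.15071265,  0.11250595]), 'tvec': array([-0.0619064 ,  0.60937869,  0.92176348]), 'shot': 2}
wrist {'vertical_fov': 65.70646984690485, 'cx': 315.06338361950003, 'cy': 243.54493138651895, 'tool_from_camera': array([[ 1.65678597e-05, -9.61768500e-01, -2.73863746e-01,
         6.95202962e-02],
       [ 9.99999080e-01, -3.55586945e-04,  1.30926482e-03,
        -4.88252354e-04],
       [-1.35659203e-03, -2.73863515e-01,  9.61767609e-01,
        -1.41997933e-01],
       [ 0.00000000e+00,  0.00000000e+00,  0.00000000e+00,
         1.00000000e+00]]), 'shot': 3}
```

View pics/a_scene.png

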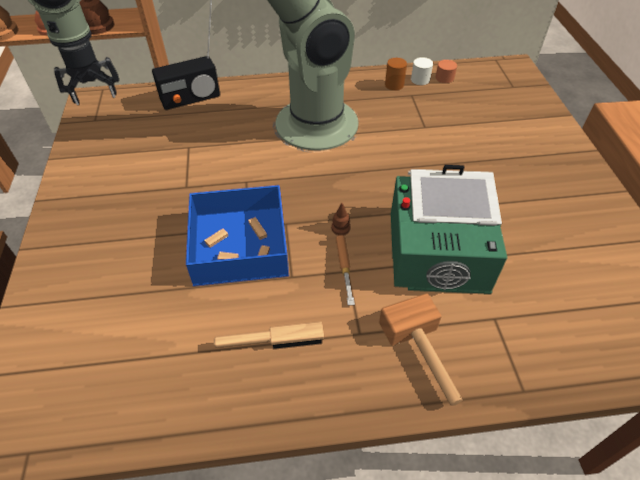

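View pics/a_top.png

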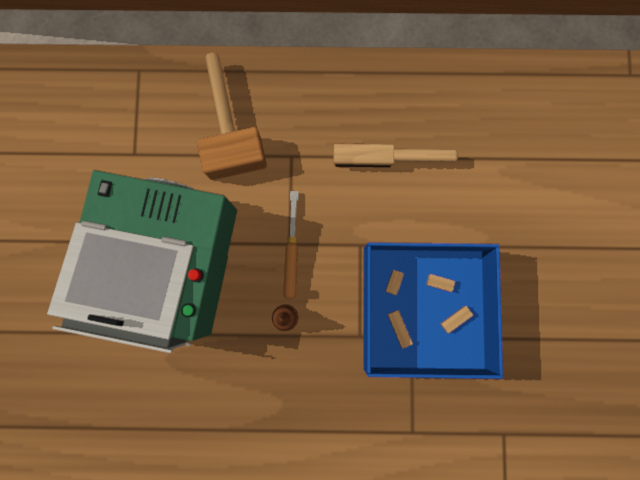

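View pics/a_wrist.png

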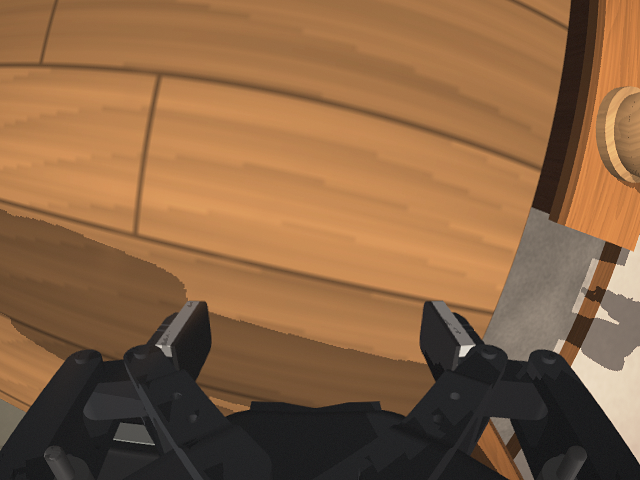

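```bash
cat > h.py <<'E'
import numpy as np, cv2
from scipy.spatial.transform import Rotation as Rn
def K(f):
    fl=240/np.tan(np.radians(f["vertical_fov"])/2)
    return np.array([[fl,0,f["cx"]],[0,fl,f["cy"]],[0,0,1.]])
def proj(f,P):
    return cv2.projectPoints(np.asarray(P,float).reshape(-1,3),np.asarray(f["rvec"]),np.asarray(f["tvec"]),K(f),None)[0].reshape(-1,2)
def onz(f,uv,z):
    R=cv2.Rodrigues(np.asarray(f["rvec"]))[0]; c=-R.T@f["tvec"]
    d=R.T@np.linalg.inv(K(f))@np.array([uv[0],uv[1],1.])
    return c+d*(z-c[2])/d[2]
E
python3 - <<'E'
from workcell import bot, viewer
from h import *
import pickle
fs={}
for n in ["scene","top"]:
    f=viewer.grab_frame(n); fs[n]=f
    for t in ["extractor","flap","flap_handle","red_gauge","green_gauge","tub","carving","mallet","gouge","brush"]:
        r=viewer.outline_of(t,f)
        for q in r[:2]:
            m=q["mask"]; ys,xs=np.nonzero(m)
            print(n,t,round(q["score"],2),np.round(q["bbox"]),len(xs), xs.mean().round(1),ys.mean().round(1))
        if r: fs[n+t]=r[0]["mask"]
pickle.dump(fs,open("fs.pkl","wb"))
t=fs["top"]["pixels"][150:370,30:260]; cv2.imwrite("pics/b_top.png",cv2.resize(t,None,fx=2.7,fy=2.7,interpolation=cv2.INTER_CUBIC))
t=fs["scene"]["pixels"][150:300,380:520]; cv2.imwrite("pics/b_scene.png",cv2.resize(t,None,fx=4,fy=4,interpolation=cv2.INTER_CUBIC))
E
```

```text
scene extractor 0.59 [392. 163. 510. 295.] 12942 447.4 231.8
scene extractor 0.33 [412. 164. 503. 228.] 4670 454.5 196.5
scene flap 0.86 [410. 167. 501. 225.] 4700 454.4 196.3
scene flap 0.7 [402. 199. 410. 211.] 62 405.6 204.2
scene flap_handle 0.73 [412. 164. 501. 228.] 4583 454.5 196.6
scene red_gauge 0.58 [398. 196. 414. 209.] 123 405.3 204.3
scene green_gauge 0.44 [399. 188. 409. 192.] 28 404.3 188.9
scene tub 0.57 [185. 186. 291. 285.] 9021 235.9 236.2
scene carving 0.89 [331. 208. 352. 237.] 423 340.9 222.5
scene mallet 0.73 [383. 293. 461. 405.] 3184 418.8 335.6
scene mallet 0.37 [332. 204. 351. 235.] 442 340.8 221.8
scene gouge 0.96 [336. 235. 355. 304.] 536 344.6 265.4
scene brush 0.8 [212. 320. 324. 348.] 1792 277.9 336.6
top extractor 0.7 [ 51. 170. 236. 354.] 25117 143.6 261.6
top flap 0.71 [ 48. 218. 193. 341.] 11958 120.9 279.3
top flap_handle 0.66 [ 46. 219. 195. 338.] 11924 120.9 279.4
top red_gauge 0.51 [192. 270. 203. 283.] 184 195.2 274.1
top green_gauge 0.71 [186. 305. 199. 319.] 134 188.3 309.5
top tub 0.96 [363. 241. 504. 379.] 18265 431.5 310.0
top tub 0.22 [187. 270. 204. 282.] 147 195.3 274.2
top carving 0.73 [273. 305. 299. 333.] 575 284.9 317.2
top mallet 0.9 [196.  53. 267. 181.] 3771 227.8 135.4
top gouge 0.6 [283. 189. 298. 301.] 986 290.8 252.6
top brush 0.6 [334. 144. 456. 166.] 2077 384.5 154.8
```

View pics/b_top.png

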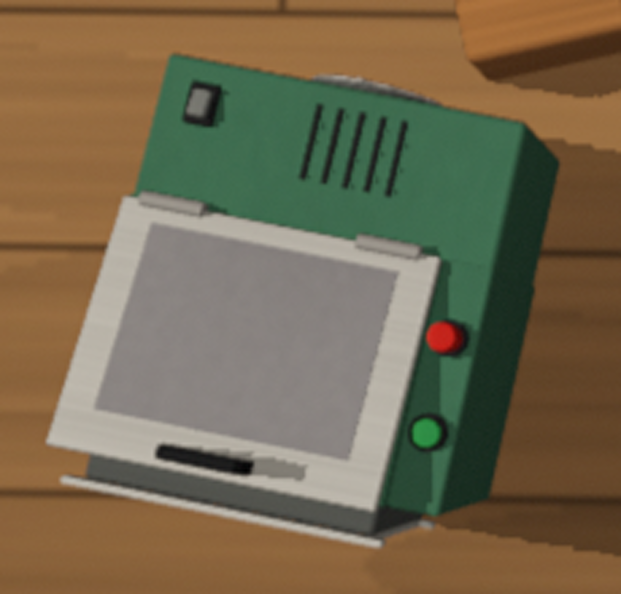

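View pics/b_scene.png

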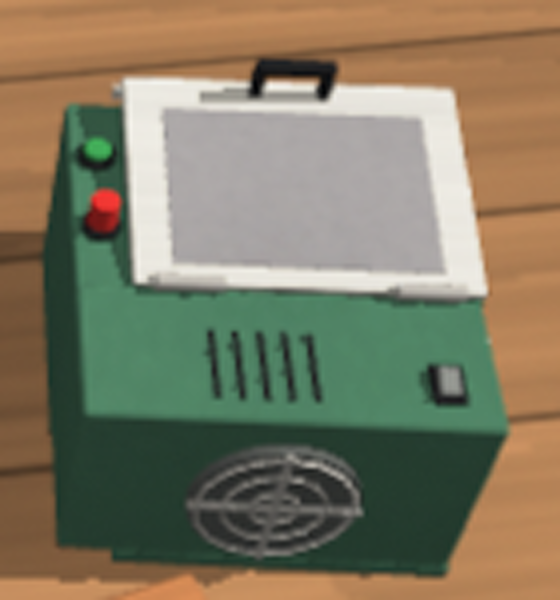

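```bash
cat > fit.py <<'E'
from h import *
import pickle
from scipy.optimize import least_squares
fs=pickle.load(open("fs.pkl","rb"))
T=[((.175,.102,.145),(93.7,170)),((.175,-.136,.145),(224.1,195.6)),((-.105,-.136,.145),(192.2,339.6)),((.03,-.119,.169),(194.4,274.8)),((-.03,-.119,.154),(188.1,310))]
S=[((.175,-.136,.145),(401.2,253.5)),((.175,.102,.145),(506.8,258)),((-.105,-.136,.145),(397,177)),((.03,-.119,.169),(406.2,199)),((-.03,-.119,.154),(404.5,186.8))]
FT=[(.103,(47.4,314.1)),(-.103,(170,339.3))]; FS=[(-.103,(410.8,170)),(.103,(493.3,172.5))]
def fl(a,r,h,y): # flap point
    return (.078-r*np.cos(a)+h*np.sin(a), y, .148+r*np.sin(a)+h*np.cos(a))
def W(p,P):
    P=np.asarray(P,float); c,s=np.cos(p[2]),np.sin(p[2])
    return np.c_[p[0]+c*P[:,0]-s*P[:,1],p[1]+s*P[:,0]+c*P[:,1],P[:,2]]
def res(p):
    r=[]
    for n,L,F in(("top",T,FT),("scene",S,FS)):
        P=[a for a,b in L]+[fl(p[3],.16,.004,y) for y,_ in F]
        U=[b for a,b in L]+[b for a,b in F]
        r.append(proj(fs[n],W(p,P))-np.array(U))
    return np.concatenate(r).ravel()
best=None
for y0 in np.arange(-3,3.1,1):
    s=least_squares(res,[.6,.3,y0,.1],loss="soft_l1")
    if best is None or s.cost<best.cost: best=s
if __name__=="__main__":
    p=best.x;print(p,np.degrees(p[2:])); print(best.fun.reshape(-1,2).round(1))
    print("handle",W(p,[fl(p[3],.15,.004+.016,0)]))
    print("rear tab", W(p,[(.03,0,.14)]))
    # tub via rim corners
    for n in ("top",):
        m=fs[n+"tub"].astype(np.uint8); c=cv2.findContours(m,0,1)[0]; c=max(c,key=cv2.contourArea)
        print(cv2.minAreaRect(c), [onz(fs[n],q,.09).round(3) for q in cv2.boxPoints(cv2.minAreaRect(c))])
    for o,z in(("carving",.1),("gouge",.01),("mallet",.06),("brush",.03)):
        ys,xs=np.nonzero(fs["top"+o]); print(o,onz(fs["top"],(xs.mean(),ys.mean()),z).round(3))
E
python3 fit.py
```

```text
[ 0.53347719  0.27076931 -0.18531063  0.08181325] [-10.61751725   4.68755412]
[[-1.8 -1.8]
 [ 1.2 -1.3]
 [-3.  16.6]
 [-0.8 -0.7]
 [-0.2 -0.2]
 [ 0.4  0.1]
 [-0.4 -0.3]
 [-1.2 -0.5]
 [ 1.  -0.2]
 [-1.6 -8.5]
 [-0.4  0.5]
 [-0.7 -0.3]
 [-1.  -0.6]
 [-1.  -0.1]]
handle [[0.46480949 0.28364185 0.18019141]]
rear tab [[0.56296356 0.26524175 0.14      ]]
((432.49993896484375, 309.5), (138.99996948242188, 134.99996948242188), 0.0) [array([ 0.366, -0.138,  0.09 ]), array([ 0.606, -0.138,  0.09 ]), array([ 0.609, -0.39 ,  0.09 ]), array([ 0.369, -0.383,  0.09 ])]
carving [0.47  0.001 0.1  ]
gouge [ 0.592 -0.002  0.01 ]
mallet [0.814 0.121 0.06 ]
brush [ 0.787 -0.185  0.03 ]
```

```bash
cat >> h.py <<'E'
def state():
    from workcell import bot
    s=bot.observe(); return s
def go(pos,yaw_deg,tilt=(0,0,0)):
    """row from measured pose to world pos with tool down, tool x at yaw"""
    s=state(); R0=Rn.from_euler("xyz",s["tool_rot"]).as_matrix(); p0=np.array(s["position"])
    R1=(Rn.from_rotvec(np.radians(tilt))*Rn.from_euler("z",yaw_deg,degrees=True)*Rn.from_euler("x",180,degrees=True)).as_matrix()
    t=R0.T@(np.array(pos)-p0)*1000; r=Rn.from_matrix(R0.T@R1).as_rotvec(degrees=True)
    print("t",t.round(1),"r",r.round(2),"|",round(s["clock"],2),p0.round(4),np.degrees(s["tool_rot"]).round(1),"q",np.round(s["qpos"],2),"F",np.round(s["force"],1),"w",round(s["grip_width"],4))
E
python3 -c "
from h import *
go([.5,-.2,.30],70); go([.47,.1,.30],120)"
```

```text
t [ 441.9 -317.3  -68.7] r [ -0.     0.   -56.95] | 1.25 [ 0.1411 -0.6089  0.2313] [-180.     0.    13.1] q [ 1.27  0.52 -0.04  1.6   0.02  1.02 -0.11] F [0.2 0.2 0.4] w 0.0855
t [ 480.4 -616.3  -68.7] r [  -0.     -0.   -106.95] | 1.25 [ 0.1411 -0.6089  0.2313] [-180.     0.    13.1] q [ 1.27  0.52 -0.04  1.6   0.02  1.02 -0.11] F [0.2 0.2 0.4] w 0.0855
```

```bash
python3 -m creep '[{"tx":60,"ty":-40,"tz":-60,"rz":-8},{"tx":110,"ty":-80,"tz":-69,"rz":-16},{"tx":160,"ty":-115,"tz":-69,"rz":-24},{"tx":205,"ty":-145,"tz":-69,"rz":-32},{"tx":250,"ty":-178,"tz":-69,"rz":-40},{"tx":290,"ty":-210,"tz":-69,"rz":-48},{"tx":330,"ty":-240,"tz":-69,"rz":-56},{"tx":370,"ty":-270,"tz":-69,"rz":-57}]'
python3 -c "
from h import *
go([.5,-.2,.30],70); go([.47,.1,.30],120)"
```

```text
t [ 441.9 -317.3  -68.7] r [ -0.     0.   -56.95] | 1.25 [ 0.1411 -0.6089  0.2313] [-180.     0.    13.1] q [ 1.27  0.52 -0.04  1.6   0.02  1.02 -0.11] F [0.2 0.2 0.4] w 0.0855
t [ 480.4 -616.3  -68.7] r [  -0.     -0.   -106.95] | 1.25 [ 0.1411 -0.6089  0.2313] [-180.     0.    13.1] q [ 1.27  0.52 -0.04  1.6   0.02  1.02 -0.11] F [0.2 0.2 0.4] w 0.0855schema error: expected keys rx, ry, rz, tx, ty, tz, hand
```

```bash
python3 -m creep '[{"rx":0,"ry":0,"rz":-8,"tx":60,"ty":-40,"tz":-60,"hand":-1},{"rx":0,"ry":0,"rz":-24,"tx":160,"ty":-115,"tz":-69,"hand":-1},{"rx":0,"ry":0,"rz":-32,"tx":205,"ty":-145,"tz":-69,"hand":-1},{"rx":0,"ry":0,"rz":-40,"tx":250,"ty":-178,"tz":-69,"hand":-1},{"rx":0,"ry":0,"rz":-48,"tx":290,"ty":-210,"tz":-69,"hand":-1},{"rx":0,"ry":0,"rz":-56,"tx":330,"ty":-240,"tz":-69,"hand":-1},{"rx":0,"ry":0,"rz":-57,"tx":370,"ty":-270,"tz":-69,"hand":-1},{"rx":0,"ry":0,"rz":-57,"tx":370,"ty":-270,"tz":-69,"hand":-1}]'
python3 -c "
from h import *
go([.5,-.2,.30],70); go([.47,.1,.30],120)"
```

```text
clock: 2.05
position: [0.3949, -0.3158, 0.298]
tool_rot: [3.141, 0.0, 1.226]
force: [0.8, -1.0, -0.2]
grip_width: 0.0852
t [144.4  59.8  -2. ] r [0.03 0.02 0.27] | 2.05 [ 0.3949 -0.3158  0.298 ] [180.    0.   70.3] q [ 0.88  0.28 -0.4   1.81  0.12  1.08  0.09] F [ 0.8 -1.  -0.2] w 0.0852
t [416.7 -69.7  -2.2] r [ 2.000e-02  3.000e-02 -4.973e+01] | 2.05 [ 0.3949 -0.3158  0.298 ] [180.    0.   70.3] q [ 0.88  0.28 -0.4   1.81  0.12  1.08  0.09] F [ 0.8 -1.  -0.2] w 0.0852
```

```bash
python3 -m creep '[{"rx":0,"ry":0,"rz":-8,"tx":50,"ty":0,"tz":-2,"hand":-1},{"rx":0,"ry":0,"rz":-16,"tx":100,"ty":-5,"tz":-2,"hand":-1},{"rx":0,"ry":0,"rz":-24,"tx":150,"ty":-10,"tz":-2,"hand":-1},{"rx":0,"ry":0,"rz":-32,"tx":200,"ty":-15,"tz":-2,"hand":-1},{"rx":0,"ry":0,"rz":-40,"tx":250,"ty":-20,"tz":-2,"hand":-1},{"rx":0,"ry":0,"rz":-48,"tx":300,"ty":-30,"tz":-2,"hand":-1},{"rx":0,"ry":0,"rz":-50,"tx":350,"ty":-40,"tz":-2,"hand":-1},{"rx":0,"ry":0,"rz":-50,"tx":400,"ty":-50,"tz":-2,"hand":-1}]'
python3 -c "
from h import *
go([.465,.284,.28],169.4)"
```

```text
clock: 2.85
position: [0.4829, 0.0735, 0.2999]
tool_rot: [3.141, 0.0, 2.096]
force: [1.0, -0.1, 0.2]
grip_width: 0.0852
t [191.1  90.1  19.8] r [ 1.00e-02  3.00e-02 -4.93e+01] | 2.85 [0.4829 0.0735 0.2999] [180.    0.  120.1] q [ 0.34  0.3  -0.76  1.83  0.23  1.1   0.02] F [ 1.  -0.1  0.2] w 0.0852
```

```bash
python3 -m creep '[{"rx":0,"ry":0,"rz":-8,"tx":40,"ty":18,"tz":0,"hand":-1},{"rx":0,"ry":0,"rz":-16,"tx":80,"ty":36,"tz":0,"hand":-1},{"rx":0,"ry":0,"rz":-24,"tx":120,"ty":55,"tz":5,"hand":-1},{"rx":0,"ry":0,"rz":-32,"tx":155,"ty":73,"tz":10,"hand":-1},{"rx":0,"ry":0,"rz":-40,"tx":180,"ty":85,"tz":15,"hand":-1},{"rx":0,"ry":0,"rz":-49.3,"tx":191,"ty":90,"tz":19,"hand":-1},{"rx":0,"ry":0,"rz":-49.3,"tx":191,"ty":90,"tz":19,"hand":-1},{"rx":0,"ry":0,"rz":-49.3,"tx":191,"ty":90,"tz":19,"hand":-1}]'
python3 - <<'E'
from h import *
from workcell import viewer
go([.465,.284,.28],169.4)
for n in("wrist","top"):
    cv2.imwrite(f"pics/c_{n}.png",viewer.grab_frame(n)["pixels"])
E
```

```text
clock: 3.65
position: [0.4653, 0.2816, 0.2805]
tool_rot: [-3.141, -0.0, 2.952]
force: [0.5, -0.5, 0.4]
grip_width: 0.0852
t [0.7 2.3 0.5] r [-0.02 -0.02 -0.25] | 3.65 [0.4653 0.2816 0.2805] [-180.    -0.   169.1] q [ 0.03  0.48 -0.96  1.72  0.43  1.16  0.34] F [ 0.5 -0.5  0.4] w 0.0852
```

View pics/c_wrist.png

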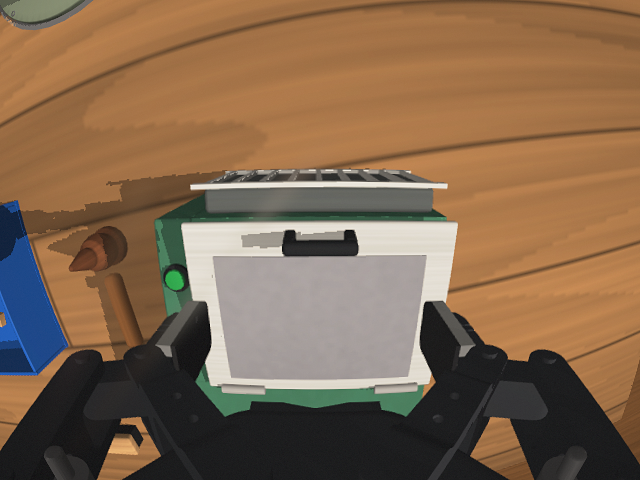

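```bash
cat >> h.py <<'E'
def wproj(f,P,s):
    R=Rn.from_euler("xyz",s["tool_rot"]).as_matrix(); Tm=np.array(f["tool_from_camera"])
    P=np.asarray(P,float).reshape(-1,3)
    pt=(P-np.array(s["position"]))@R; pc=(pt-Tm[:3,3])@Tm[:3,:3]
    fl=240/np.tan(np.radians(f["vertical_fov"])/2)
    th=np.arctan2(np.hypot(pc[:,0],pc[:,1]),pc[:,2]); k=fl*th/np.hypot(pc[:,0],pc[:,1])
    return np.c_[f["cx"]+k*pc[:,0],f["cy"]+k*pc[:,1]]
E
python3 - <<'E'
from fit import *
from workcell import viewer
s=state(); f=viewer.grab_frame("wrist"); p=best.x
P=[fl(p[3],.15,.004+.028,y) for y in(-.025,.025)]+[fl(p[3],.16,.004,y) for y in(-.103,.103)]+[(-.03,-.119,.154)]+[fl(p[3],0.0,.004,y) for y in(-.103,.103)]
print(wproj(f,W(p,P),s).round(1))
E
```

```text
[[280.  248.8]
 [356.9 248.5]
 [179.5 222.8]
 [456.2 221.5]
 [172.9 281. ]
 [208.2 387.1]
 [428.3 385.9]]
```

```bash
python3 - <<'E'
from fit import *
p=best.x; print(np.degrees(p[2]))
g=W(p,[fl(p[3],.15,.005,-.0015)])[0]; print(g); go(g,169.4); go(g+[0,0,.04],169.4)
a=np.linspace(p[3],1.92,17); q=np.array([fl(x,.15,.029,0) for x in a]); d=(q-q[0])*1000
for i in range(17): print(i,a[i].round(2),(-d[i,0]).round(1),(-d[i,2]).round(1))
E
```

```text
-10.617517251775391
[0.46332827 0.28239339 0.16524158]
t [  2.6   0.8 115.7] r [-0.02  0.04 -0.29] | 3.8 [0.4656 0.2811 0.2809] [-180.     0.   169.1] q [ 0.04  0.48 -0.96  1.72  0.43  1.16  0.34] F [-0.2  0.  -0.1] w 0.0853
t [ 2.5  0.8 75.7] r [-0.02  0.04 -0.29] | 3.8 [0.4656 0.2811 0.2809] [-180.     0.   169.1] q [ 0.04  0.48 -0.96  1.72  0.43  1.16  0.34] F [-0.2  0.  -0.1] w 0.0853
0 0.08 -0.0 -0.0
1 0.2 -5.7 -16.6
2 0.31 -13.2 -32.4
3 0.43 -22.6 -47.3
4 0.54 -33.5 -61.0
5 0.66 -46.0 -73.3
6 0.77 -59.8 -84.2
7 0.89 -74.7 -93.4
8 1.0 -90.6 -100.8
9 1.12 -107.3 -106.3
10 1.23 -124.4 -109.9
11 1.35 -141.9 -111.5
12 1.46 -159.4 -111.1
13 1.58 -176.8 -108.7
14 1.69 -193.8 -104.3
15 1.81 -210.2 -98.0
16 1.92 -225.7 -89.9
```

```bash
python3 -m creep '[{"rx":0,"ry":0,"rz":-0.3,"tx":2.5,"ty":3.5,"tz":40,"hand":-1},{"rx":0,"ry":0,"rz":-0.3,"tx":2.5,"ty":3.5,"tz":75,"hand":-1},{"rx":0,"ry":0,"rz":-0.3,"tx":2.5,"ty":3.5,"tz":95,"hand":-1},{"rx":0,"ry":0,"rz":-0.3,"tx":2.5,"ty":3.5,"tz":110,"hand":-1},{"rx":0,"ry":0,"rz":-0.3,"tx":2.5,"ty":3.5,"tz":115,"hand":-1},{"rx":0,"ry":0,"rz":-0.3,"tx":2.5,"ty":3.5,"tz":115,"hand":-1}]' 30
python3 - <<'E'
from h import *
from workcell import viewer
go([.46333,.2824,.16524],169.4)
for n in("wrist","top"):
    cv2.imwrite(f"pics/d_{n}.png",viewer.grab_frame(n)["pixels"])
E
```

```text
clock: 4.4
position: [0.4635, 0.286, 0.1658]
tool_rot: [3.142, 0.0, 2.96]
force: [0.0, 0.3, 0.7]
grip_width: 0.0854
t [-0.4 -3.5  0.6] r [0.  0.  0.2] | 4.4 [0.4635 0.286  0.1658] [180.    0.  169.6] q [-0.04  0.61 -0.87  1.85  0.57  0.96  0.22] F [0.  0.3 0.7] w 0.0854
```

View pics/d_wrist.png

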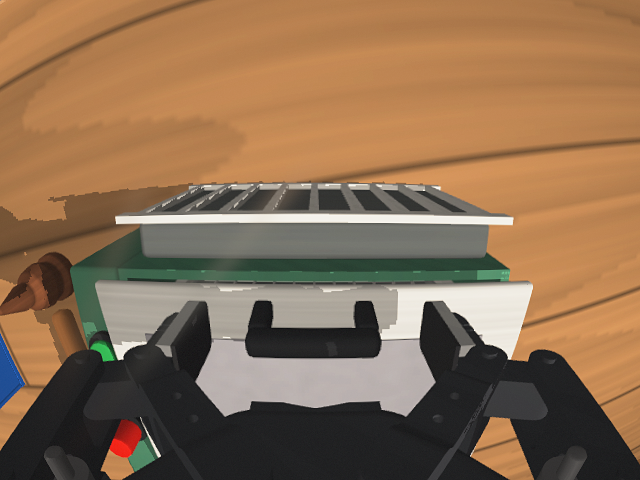

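```bash
python3 -m creep '[{"rx":0,"ry":0,"rz":0,"tx":0,"ty":-1,"tz":0,"hand":1},{"rx":0,"ry":0,"rz":0,"tx":0,"ty":-1,"tz":0,"hand":1},{"rx":0,"ry":0,"rz":0,"tx":0,"ty":-1,"tz":0,"hand":1},{"rx":0,"ry":0,"rz":0,"tx":0,"ty":-1,"tz":0,"hand":1},{"rx":0,"ry":0,"rz":0,"tx":0,"ty":-1,"tz":0,"hand":1},{"rx":0,"ry":0,"rz":0,"tx":0,"ty":-1,"tz":0,"hand":1}]' 30
python3 - <<'E'
from h import *
from workcell import viewer
go([.46333,.2824,.16524],169.4)
for n in("wrist",):
    cv2.imwrite(f"pics/e_{n}.png",viewer.grab_frame(n)["pixels"])
E
```

```text
clock: 5.1
position: [0.4632, 0.2851, 0.1657]
tool_rot: [3.141, 0.0, 2.961]
force: [-0.5, -0.3, 1.5]
grip_width: 0.0493
t [-0.6 -2.7  0.5] r [0.01 0.01 0.25] | 5.1 [0.4632 0.2851 0.1657] [180.    0.  169.6] q [-0.04  0.61 -0.87  1.85  0.57  0.95  0.22] F [-0.5 -0.3  1.5] w 0.0493
```

View pics/e_wrist.png

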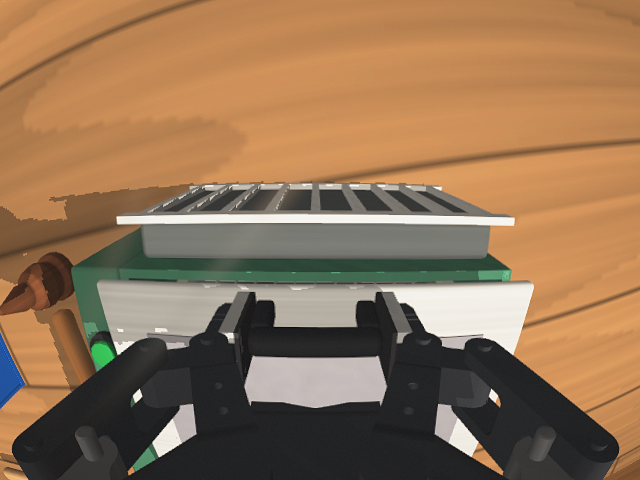

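```bash
python3 -m creep '[{"rx":0,"ry":0,"rz":0,"tx":-6,"ty":0,"tz":-16.5,"hand":1},{"rx":0,"ry":0,"rz":0,"tx":-13,"ty":0,"tz":-32.5,"hand":1},{"rx":0,"ry":0,"rz":0,"tx":-22.5,"ty":0,"tz":-47,"hand":1},{"rx":0,"ry":0,"rz":0,"tx":-33.5,"ty":0,"tz":-61,"hand":1},{"rx":0,"ry":0,"rz":0,"tx":-46,"ty":0,"tz":-73,"hand":1},{"rx":0,"ry":0,"rz":0,"tx":-60,"ty":0,"tz":-84,"hand":1}]' 30
python3 - <<'E'
from h import *
from workcell import viewer
go([.46333,.2824,.16524],169.4)
for n in("wrist","scene"):
    cv2.imwrite(f"pics/f_{n}.png",viewer.grab_frame(n)["pixels"])
E
```

```text
clock: 5.75
position: [0.5214, 0.2743, 0.2499]
tool_rot: [-3.141, -0.002, 2.962]
force: [-2.9, 1.5, -3.4]
grip_width: 0.0491
t [58.4 -2.3 84.8] r [-0.06 -0.12  0.3 ] | 5.75 [0.5214 0.2743 0.2499] [-1.799e+02 -1.000e-01  1.697e+02] q [ 0.02  0.59 -0.91  1.64  0.49  1.16  0.38] F [-2.9  1.5 -3.4] w 0.0491
```

View pics/f_wrist.png

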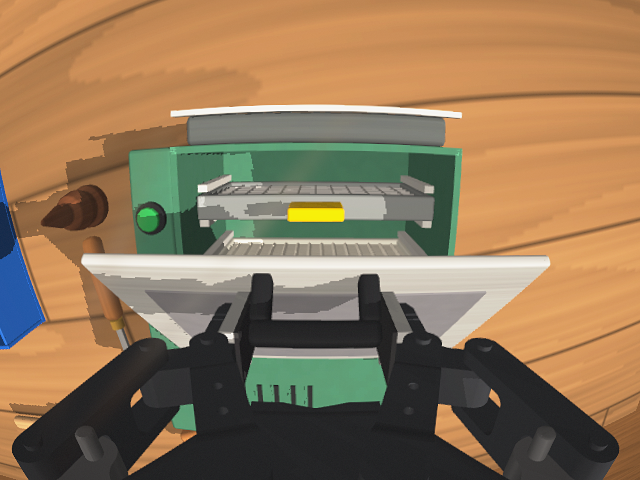

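View pics/f_scene.png

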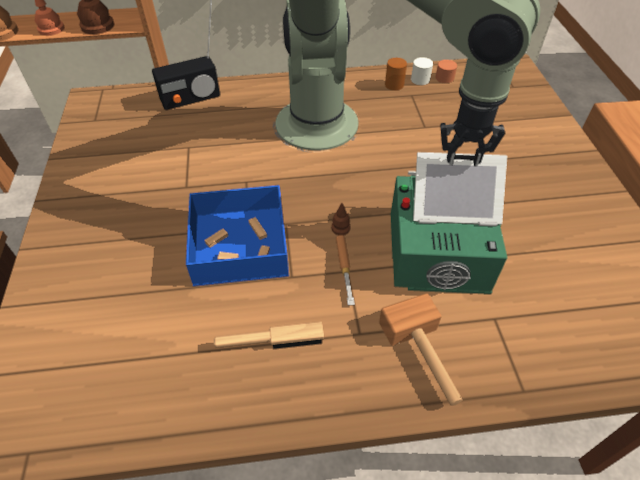

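```bash
python3 -m creep '[{"rx":0,"ry":0,"rz":0,"tx":-15,"ty":0,"tz":-9,"hand":1},{"rx":0,"ry":0,"rz":0,"tx":-31,"ty":0,"tz":-16.5,"hand":1},{"rx":0,"ry":0,"rz":0,"tx":-47.5,"ty":0,"tz":-22,"hand":1},{"rx":0,"ry":0,"rz":0,"tx":-64.5,"ty":0,"tz":-25.5,"hand":1},{"rx":0,"ry":0,"rz":0,"tx":-82,"ty":0,"tz":-27,"hand":1},{"rx":0,"ry":0,"rz":0,"tx":-99.5,"ty":0,"tz":-27,"hand":1}]' 30
python3 - <<'E'
from h import *
from workcell import viewer
go([.46333,.2824,.16524],169.4)
for n in("wrist",):
    cv2.imwrite(f"pics/g_{n}.png",viewer.grab_frame(n)["pixels"])
E
```

```text
clock: 6.45
position: [0.6204, 0.2559, 0.277]
tool_rot: [-3.141, -0.0, 2.961]
force: [-5.5, -2.0, 2.4]
grip_width: 0.0493
t [159.2  -2.1 111.8] r [-0.05 -0.02  0.24] | 6.45 [0.6204 0.2559 0.277 ] [-179.9   -0.   169.6] q [ 0.02  0.69 -0.87  1.38  0.53  1.31  0.52] F [-5.5 -2.   2.4] w 0.0493
```

View pics/g_wrist.png

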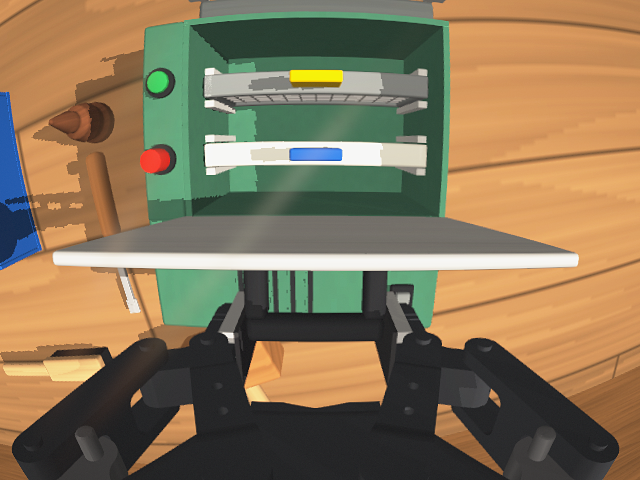

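```bash
python3 -m creep '[{"rx":0,"ry":0,"rz":0,"tx":-17.5,"ty":0,"tz":2.5,"hand":1},{"rx":0,"ry":0,"rz":0,"tx":-34.5,"ty":0,"tz":7,"hand":1},{"rx":0,"ry":0,"rz":0,"tx":-51,"ty":0,"tz":13,"hand":1},{"rx":0,"ry":0,"rz":0,"tx":-66,"ty":0,"tz":21,"hand":1},{"rx":0,"ry":0,"rz":0,"tx":-66,"ty":0,"tz":21,"hand":1}]' 30
python3 - <<'E'
from h import *
from workcell import viewer
go([.46333,.2824,.16524],169.4)
for n in("wrist","top"):
    cv2.imwrite(f"pics/i_{n}.png",viewer.grab_frame(n)["pixels"])
E
```

```text
clock: 7.0
position: [0.6874, 0.2435, 0.2552]
tool_rot: [3.141, 0.002, 2.958]
force: [4.6, -4.5, 8.9]
grip_width: 0.0496
t [227.5  -2.6  89.5] r [0.03 0.11 0.1 ] | 7.0 [0.6874 0.2435 0.2552] [1.800e+02 1.000e-01 1.695e+02] q [ 0.    0.79 -0.83  1.22  0.57  1.36  0.6 ] F [ 4.6 -4.5  8.9] w 0.0496
```

View pics/i_wrist.png

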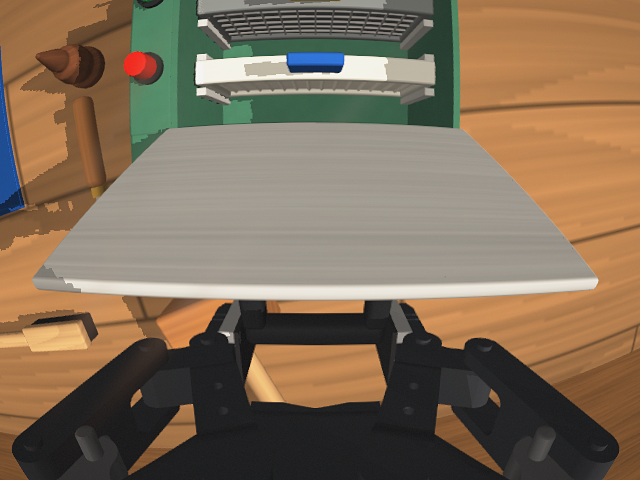

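```bash
python3 -m creep '[{"rx":0,"ry":0,"rz":0,"tx":0,"ty":0,"tz":0,"hand":-0.6},{"rx":0,"ry":0,"rz":0,"tx":0,"ty":0,"tz":0,"hand":-0.6},{"rx":0,"ry":0,"rz":0,"tx":0,"ty":0,"tz":0,"hand":-0.6},{"rx":0,"ry":0,"rz":0,"tx":-1,"ty":0,"tz":-15,"hand":-0.6},{"rx":0,"ry":0,"rz":0,"tx":-2,"ty":0,"tz":-40,"hand":-0.6},{"rx":0,"ry":0,"rz":0,"tx":-2,"ty":0,"tz":-85,"hand":-0.6},{"rx":0,"ry":0,"rz":0,"tx":-2,"ty":0,"tz":-120,"hand":-0.6},{"rx":0,"ry":0,"rz":0,"tx":-2,"ty":0,"tz":-120,"hand":-0.6}]' 30
python3 - <<'E'
from fit import *
from workcell import viewer
s=state(); f=viewer.grab_frame("wrist"); cv2.imwrite("pics/j_wrist.png",f["pixels"])
p=best.x
P=[(.03,-.119,.169),(.025,-.02,.14),(.025,.02,.14),(.035,-.02,.14),(.035,.02,.14)]
print(wproj(f,W(p,P),s).round(1))
for a in(1.85,1.92,2.0): print(a,wproj(f,W(p,[fl(a,.16,.0,y) for y in(-.103,.103)]),s).round(1))
tc=W(p,[(.03,0,.14)])[0]; print(tc)
go([tc[0],tc[1],.30],79.4); go([tc[0],tc[1],.30],-100.6); go([tc[0],tc[1],.30],169.4)
E
```

```text
clock: 7.9
position: [0.6874, 0.2454, 0.3822]
tool_rot: [3.137, 0.005, 2.961]
force: [-0.9, 0.1, -0.2]
grip_width: 0.0687
[[188.4  85.9]
 [291.4  80. ]
 [330.9  80.1]
 [291.3  89.5]
 [330.8  89.6]]
1.85 [[149.6 201.1]
 [469.4 201.9]]
1.92 [[153.1 216. ]
 [465.9 216.9]]
2.0 [[157.6 231.5]
 [461.5 232.5]]
[0.56296356 0.26524175 0.14      ]
t [126.1  -2.6  78.8] r [2.700e-01 2.000e-02 9.026e+01] | 7.95 [0.6872 0.245  0.3793] [179.8   0.2 169.7] q [-0.03  0.72 -0.85  1.03  0.52  1.58  0.66] F [ 0.1 -0.2 -1. ] w 0.0681
t [126.1  -2.6  78.8] r [-2.000e-02  2.700e-01 -8.974e+01] | 7.95 [0.6872 0.245  0.3793] [179.8   0.2 169.7] q [-0.03  0.72 -0.85  1.03  0.52  1.58  0.66] F [ 0.1 -0.2 -1. ] w 0.0681
t [126.1  -2.6  78.8] r [0.16 0.19 0.26] | 7.95 [0.6872 0.245  0.3793] [179.8   0.2 169.7] q [-0.03  0.72 -0.85  1.03  0.52  1.58  0.66] F [ 0.1 -0.2 -1. ] w 0.0681
```

View pics/j_wrist.png

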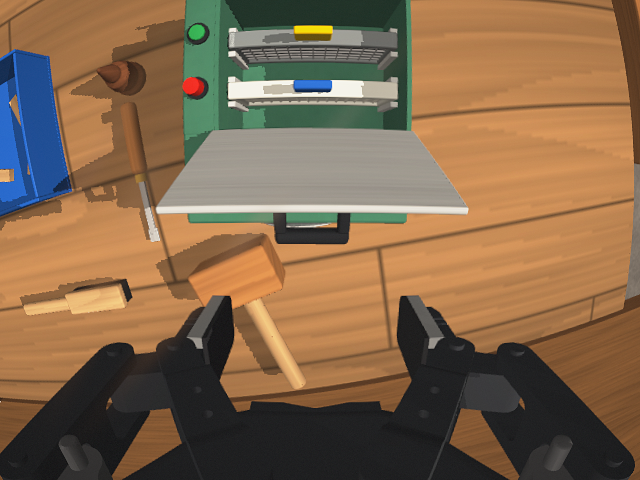

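```bash
python3 -m creep '[{"rx":0,"ry":0,"rz":0.2,"tx":30,"ty":-1,"tz":0,"hand":-0.6},{"rx":0,"ry":0,"rz":0.2,"tx":70,"ty":-2,"tz":0,"hand":-0.6},{"rx":0,"ry":0,"rz":0.2,"tx":105,"ty":-2.5,"tz":10,"hand":-0.6},{"rx":0,"ry":0,"rz":0.2,"tx":126,"ty":-2.5,"tz":50,"hand":-0.6},{"rx":0,"ry":0,"rz":0.2,"tx":126,"ty":-2.5,"tz":90,"hand":-0.6},{"rx":0,"ry":0,"rz":0.2,"tx":126,"ty":-2.5,"tz":100,"hand":-0.6},{"rx":0,"ry":0,"rz":0.2,"tx":126,"ty":-2.5,"tz":100,"hand":-0.6}]' 30
cat > chk.py <<'E'
from fit import *
from workcell import viewer
import sys
s=state(); f=viewer.grab_frame("wrist"); cv2.imwrite(sys.argv[1],f["pixels"])
p=best.x
P=[(.03,-.119,.169),(.025,-.02,.14),(.025,.02,.14),(.035,-.02,.14),(.035,.02,.14),(-.035,-.02,.14),(-.035,.02,.14),(-.025,-.02,.14),(-.025,.02,.14)]
print(wproj(f,W(p,P),s).round(1))
tc=W(p,[(.03,0,.14)])[0]
go([tc[0],tc[1],.20],169.4)
E
python3 chk.py pics/k_wrist.png
```

```text
clock: 8.65
position: [0.5626, 0.2639, 0.275]
tool_rot: [-3.14, -0.002, 2.957]
force: [0.4, 0.4, 0.8]
grip_width: 0.0686
[[156.  242.2]
 [290.8 225.8]
 [343.  225.9]
 [291.  238.4]
 [342.7 238.5]
 [289.9 147. ]
 [344.1 147.1]
 [290.  160.3]
 [344.  160.4]]
t [ 0.2  0.6 76.4] r [ 0.02 -0.02  0.03] | 8.7 [0.5631 0.2645 0.2764] [180.   -0.  169.4] q [ 0.03  0.61 -0.9   1.52  0.49  1.25  0.45] F [-0.2 -0.5  0.9] w 0.068
```

View pics/k_wrist.png

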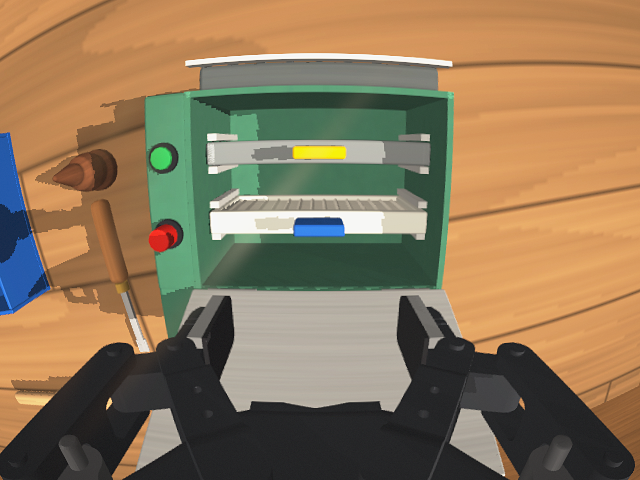

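```bash
python3 -c "
import cv2
i=cv2.imread('pics/k_wrist.png')[130:260,270:370]; cv2.imwrite('pics/k2.png',cv2.resize(i,None,fx=4.5,fy=4.5,interpolation=cv2.INTER_NEAREST))"
```

```text
(no output)
```

View pics/k2.png

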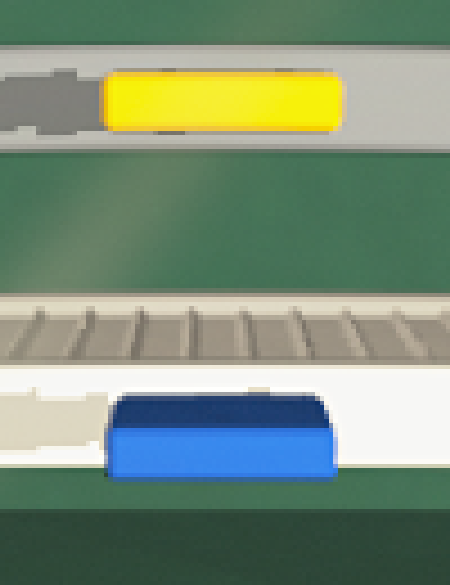

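```bash
python3 -m creep '[{"rx":0,"ry":0,"rz":0,"tx":1.2,"ty":2.4,"tz":40,"hand":-0.5},{"rx":0,"ry":0,"rz":0,"tx":1.2,"ty":2.4,"tz":80,"hand":-0.5},{"rx":0,"ry":0,"rz":0,"tx":1.2,"ty":2.4,"tz":115,"hand":-0.5},{"rx":0,"ry":0,"rz":0,"tx":1.2,"ty":2.4,"tz":140,"hand":-0.5},{"rx":0,"ry":0,"rz":0,"tx":1.2,"ty":2.4,"tz":155,"hand":-0.5},{"rx":0,"ry":0,"rz":0,"tx":1.2,"ty":2.4,"tz":162,"hand":-0.5},{"rx":0,"ry":0,"rz":0,"tx":1.2,"ty":2.4,"tz":162,"hand":-0.5}]' 30
python3 chk.py pics/l_wrist.png
```

```text
clock: 9.4
position: [0.5623, 0.2673, 0.1142]
tool_rot: [3.141, 0.0, 2.957]
force: [-0.6, -0.6, -0.4]
grip_width: 0.064
[[  2.2 356.8]
 [253.3 330.4]
 [364.8 330.8]
 [255.2 353.6]
 [363.2 354.1]
 [244.6 159.2]
 [372.2 159. ]
 [245.5 190.5]
 [371.4 190.4]]
t [ -1.   -2.  -85.2] r [0.05 0.06 0.04] | 9.45 [0.5625 0.2674 0.1148] [1.799e+02 1.000e-01 1.694e+02] q [-0.03  0.78 -0.79  1.67  0.65  0.97  0.33] F [ 0.5 -1.   0.2] w 0.0641
```

View pics/l_wrist.png

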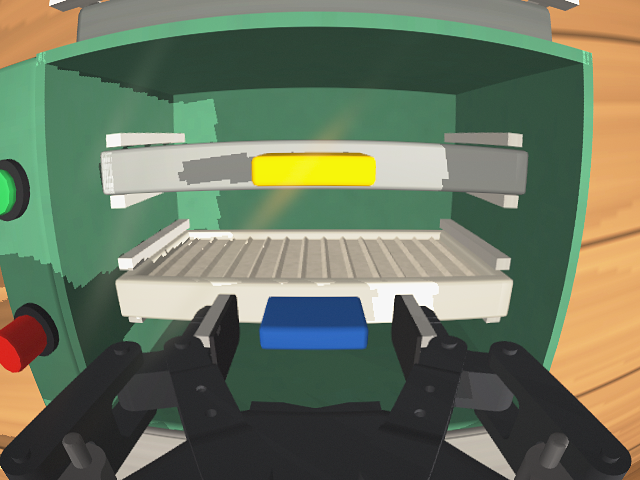

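```bash
python3 -m creep '[{"rx":0,"ry":0,"rz":0,"tx":1.5,"ty":-0.5,"tz":1,"hand":-0.5},{"rx":0,"ry":0,"rz":0,"tx":1.5,"ty":-0.5,"tz":1,"hand":1},{"rx":0,"ry":0,"rz":0,"tx":1.5,"ty":-0.5,"tz":1,"hand":1},{"rx":0,"ry":0,"rz":0,"tx":1.5,"ty":-0.5,"tz":1,"hand":1},{"rx":0,"ry":0,"rz":0,"tx":1.5,"ty":-0.5,"tz":1,"hand":1},{"rx":0,"ry":0,"rz":0,"tx":1.5,"ty":-0.5,"tz":1,"hand":1},{"rx":0,"ry":0,"rz":0,"tx":1.5,"ty":-0.5,"tz":1,"hand":1}]' 70
python3 chk.py pics/m_wrist.png
```

```text
clock: 10.15
position: [0.5607, 0.2669, 0.1136]
tool_rot: [3.141, 0.001, 2.957]
force: [-1.3, -1.8, 9.2]
grip_width: 0.0383
[[  3.7 361.2]
 [255.2 335. ]
 [366.6 335.4]
 [257.1 358. ]
 [364.9 358.4]
 [246.4 164.2]
 [374.5 164.1]
 [247.3 195.6]
 [373.7 195.6]]
t [ -2.6  -1.2 -86.4] r [0.03 0.07 0.04] | 10.2 [0.5607 0.2669 0.1136] [1.800e+02 1.000e-01 1.694e+02] q [-0.03  0.78 -0.79  1.68  0.65  0.97  0.32] F [-1.6 -0.7  9.8] w 0.0386
```

View pics/m_wrist.png

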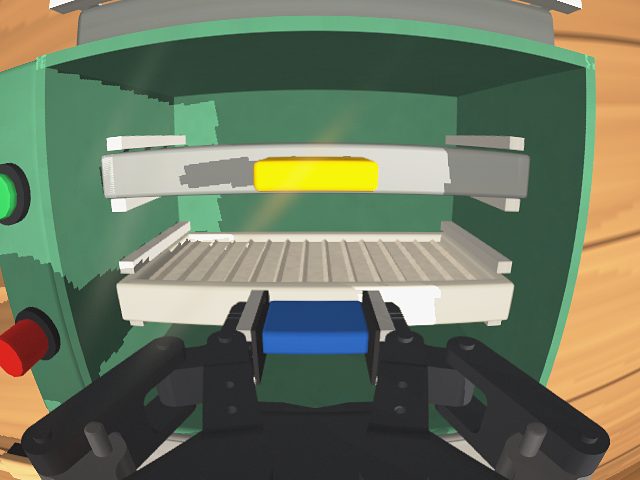

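```bash
python3 -m creep '[{"rx":0,"ry":0,"rz":0,"tx":0,"ty":0,"tz":-3,"hand":1},{"rx":0,"ry":0,"rz":0,"tx":0,"ty":0,"tz":-10,"hand":1},{"rx":0,"ry":0,"rz":0,"tx":0,"ty":0,"tz":-20,"hand":1},{"rx":0,"ry":0,"rz":0,"tx":0,"ty":0,"tz":-30,"hand":1},{"rx":0,"ry":0,"rz":0,"tx":0,"ty":0,"tz":-40,"hand":1},{"rx":0,"ry":0,"rz":0,"tx":0,"ty":0,"tz":-50,"hand":1}]' 70
python3 chk.py pics/n_wrist.png
```

```text
clock: 10.8
position: [0.5603, 0.2668, 0.1637]
tool_rot: [3.141, 0.0, 2.957]
force: [1.2, -0.2, -1.2]
grip_width: 0.0384
[[ 68.  309.3]
 [271.  283.7]
 [353.9 283.8]
 [271.8 302.4]
 [353.1 302.6]
 [267.4 157.4]
 [357.3 157.4]
 [267.7 179.6]
 [357.  179.6]]
t [ -2.5  -1.5 -34.7] r [0.07 0.1  0.04] | 10.85 [0.5608 0.2672 0.1652] [1.799e+02 1.000e-01 1.694e+02] q [-0.01  0.72 -0.83  1.64  0.59  1.05  0.36] F [ 0.5  0.5 -0. ] w 0.0384
```

View pics/n_wrist.png

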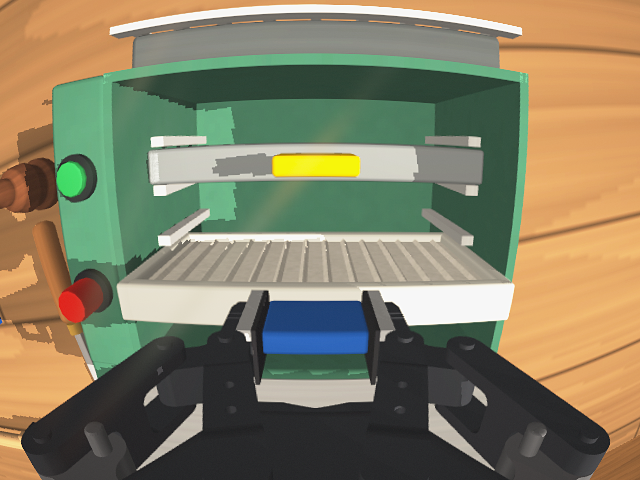

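```bash
python3 -m creep '[{"rx":0,"ry":0,"rz":0,"tx":0,"ty":0,"tz":-15,"hand":1},{"rx":0,"ry":0,"rz":0,"tx":0,"ty":0,"tz":-35,"hand":1},{"rx":0,"ry":0,"rz":0,"tx":0,"ty":0,"tz":-57,"hand":1},{"rx":0,"ry":0,"rz":0,"tx":0,"ty":0,"tz":-80,"hand":1},{"rx":0,"ry":0,"rz":0,"tx":0,"ty":0,"tz":-103,"hand":1},{"rx":0,"ry":0,"rz":0,"tx":0,"ty":0,"tz":-122,"hand":1},{"rx":0,"ry":0,"rz":0,"tx":0,"ty":0,"tz":-136,"hand":1},{"rx":0,"ry":0,"rz":0,"tx":0,"ty":0,"tz":-142,"hand":1}]' 70
python3 - <<'E'
from h import *
from workcell import viewer
for n in("scene","top"):
    f=viewer.grab_frame(n); cv2.imwrite(f"pics/o_{n}.png",f["pixels"])
    m=viewer.outline_of("tub",f)[0]; ys,xs=np.nonzero(m["mask"]); print(m["bbox"],m["score"])
go([.5,.05,.305],173); go([.4875,-.262,.305],180)
E
```

```text
clock: 11.65
position: [0.5604, 0.267, 0.3061]
tool_rot: [3.141, 0.001, 2.957]
force: [-0.2, 0.4, -1.6]
grip_width: 0.038Traceback (most recent call last):
  File "<stdin>", line 5, in <module>
IndexError: list index out of range
```

View pics/o_scene.png

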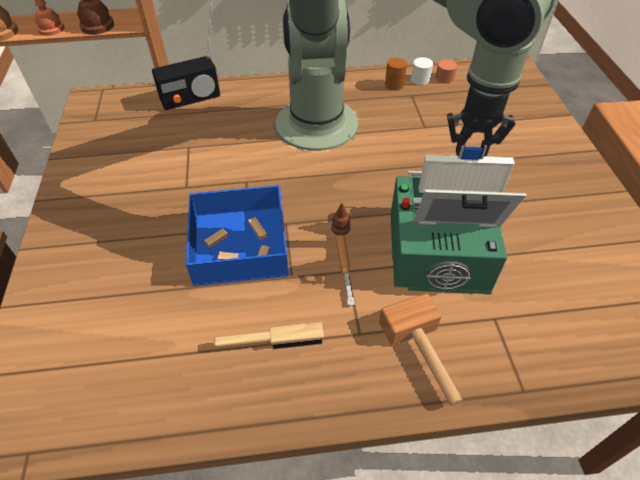

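```bash
python3 - <<'E'
import cv2
i=cv2.imread('pics/a_top.png')[230:390,350:515]; cv2.imwrite('pics/t1.png',cv2.resize(i,None,fx=3.7,fy=3.7,interpolation=cv2.INTER_CUBIC))
i=cv2.imread('pics/a_scene.png')[175:295,175:300]; cv2.imwrite('pics/t2.png',cv2.resize(i,None,fx=4.5,fy=4.5,interpolation=cv2.INTER_CUBIC))
E
```

```text
(no output)
```

View pics/t1.png

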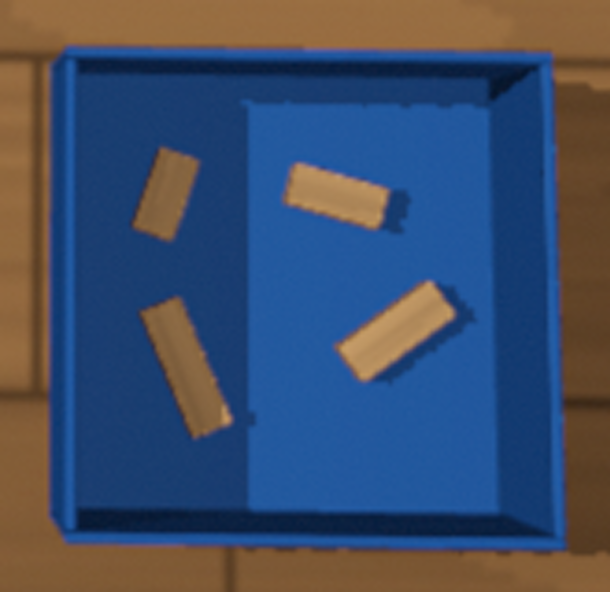

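View pics/t2.png

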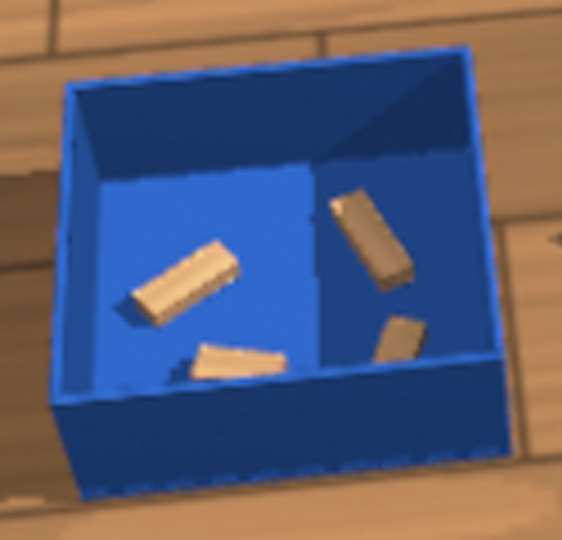

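```bash
python3 - <<'E'
from h import *
import pickle
fs=pickle.load(open("fs.pkl","rb"))
T=np.array([(67,48),(551,55),(564,550),(65,543)])/3.7+[350,230]
S=np.array([(68,84),(467,48),(502,356),(52,403)])/4.5+[175,175]
for n,L in(("top",T),("scene",S)):
    P=np.array([onz(fs[n],q,.09) for q in L]); print(n,P[:,:2].round(4).tolist(),P.mean(0).round(4),np.linalg.norm(P-np.roll(P,1,0),axis=1).round(4))
go([.5,.05,.305],173); go([.4875,-.262,.305],180)
E
```

```text
top [[0.6045, -0.1471], [0.6036, -0.3846], [0.3663, -0.384], [0.3667, -0.1462]] [ 0.4853 -0.2655  0.09  ] [0.2378 0.2375 0.2373 0.2378]
scene [[0.3719, -0.383], [0.3723, -0.1479], [0.6074, -0.1473], [0.6084, -0.3832]] [ 0.49   -0.2653  0.09  ] [0.2365 0.235  0.2351 0.2359]
t [  19.6 -224.2    0. ] r [ 0.02  0.03 -3.55] | 11.75 [0.5603 0.2668 0.3051] [180.    0.  169.4] q [ 0.03  0.58 -0.91  1.49  0.47  1.3   0.47] F [-0.7  0.  -2.9] w 0.0385
t [-2.530e+01 -5.332e+02 -1.000e-01] r [ 1.000e-02  3.000e-02 -1.055e+01] | 11.75 [0.5603 0.2668 0.3051] [180.    0.  169.4] q [ 0.03  0.58 -0.91  1.49  0.47  1.3   0.47] F [-0.7  0.  -2.9] w 0.0385
```

```bash
python3 -m creep '[{"rx":0,"ry":0,"rz":0,"tx":0,"ty":-5,"tz":-3,"hand":1},{"rx":0,"ry":0,"rz":-0.5,"tx":-1,"ty":-18,"tz":-5,"hand":1},{"rx":0,"ry":0,"rz":-1,"tx":-2,"ty":-38,"tz":-5,"hand":1},{"rx":0,"ry":0,"rz":-1.5,"tx":-3,"ty":-65,"tz":-5,"hand":1},{"rx":0,"ry":0,"rz":-2,"tx":-5,"ty":-95,"tz":-5,"hand":1},{"rx":0,"ry":0,"rz":-2.5,"tx":-6,"ty":-125,"tz":-5,"hand":1},{"rx":0,"ry":0,"rz":-3,"tx":-7,"ty":-155,"tz":-5,"hand":1},{"rx":0,"ry":0,"rz":-3.5,"tx":-8,"ty":-185,"tz":-5,"hand":1}]' 70
python3 -m creep '[{"rx":0,"ry":0,"rz":-0.5,"tx":0,"ty":-30,"tz":0,"hand":1},{"rx":0,"ry":0,"rz":-1,"tx":-1,"ty":-60,"tz":0,"hand":1},{"rx":0,"ry":0,"rz":-1.5,"tx":-2,"ty":-90,"tz":0,"hand":1},{"rx":0,"ry":0,"rz":-2,"tx":-3,"ty":-120,"tz":0,"hand":1},{"rx":0,"ry":0,"rz":-2.5,"tx":-4,"ty":-148,"tz":0,"hand":1},{"rx":0,"ry":0,"rz":-3,"tx":-5,"ty":-172,"tz":0,"hand":1},{"rx":0,"ry":0,"rz":-3.5,"tx":-6,"ty":-192,"tz":0,"hand":1},{"rx":0,"ry":0,"rz":-3.5,"tx":-6,"ty":-205,"tz":0,"hand":1}]' 70
python3 -c "
from h import *
go([.4875,-.2655,.305],180)"
```

```text
clock: 12.55
position: [0.5335, 0.0811, 0.3092]
tool_rot: [-3.141, -0.001, 3.019]
force: [0.9, 0.1, -3.0]
grip_width: 0.0382
clock: 13.35
position: [0.5141, -0.1231, 0.3092]
tool_rot: [-3.141, -0.001, 3.078]
force: [0.1, 0.9, -1.8]
grip_width: 0.0386
t [  17.5 -143.8    4.2] r [-0.02 -0.06 -3.65] | 13.35 [ 0.5141 -0.1231  0.3092] [-1.800e+02 -1.000e-01  1.764e+02] q [ 0.84  0.42 -0.96  1.72  0.37  1.2   1.28] F [ 0.1  0.9 -1.8] w 0.0386
```

```bash
python3 -m creep '[{"rx":0,"ry":0,"rz":-0.5,"tx":2,"ty":-20,"tz":0,"hand":1},{"rx":0,"ry":0,"rz":-1,"tx":5,"ty":-42,"tz":0,"hand":1},{"rx":0,"ry":0,"rz":-1.5,"tx":8,"ty":-66,"tz":0,"hand":1},{"rx":0,"ry":0,"rz":-2.2,"tx":11,"ty":-90,"tz":0,"hand":1},{"rx":0,"ry":0,"rz":-2.8,"tx":14,"ty":-112,"tz":0,"hand":1},{"rx":0,"ry":0,"rz":-3.3,"tx":16,"ty":-130,"tz":0,"hand":1},{"rx":0,"ry":0,"rz":-3.6,"tx":17.5,"ty":-140,"tz":0,"hand":1},{"rx":0,"ry":0,"rz":-3.6,"tx":17.5,"ty":-144,"tz":0,"hand":1}]' 70
python3 - <<'E'
from h import *
from workcell import viewer
go([.4875,-.2655,.209],180)
for n in("scene","top","wrist"):
    f=viewer.grab_frame(n); cv2.imwrite(f"pics/p_{n}.png",f["pixels"])
E
```

```text
clock: 14.15
position: [0.4881, -0.2641, 0.3094]
tool_rot: [3.141, -0.0, 3.142]
force: [0.2, 0.6, -2.0]
grip_width: 0.0387
t [  0.6  -1.4 100.4] r [ 0.01 -0.02 -0.01] | 14.15 [ 0.4881 -0.2641  0.3094] [180.  -0. 180.] q [ 1.06  0.47 -0.94  1.65  0.4   1.23  1.6 ] F [ 0.2  0.6 -2. ] w 0.0387
```

View pics/p_scene.png

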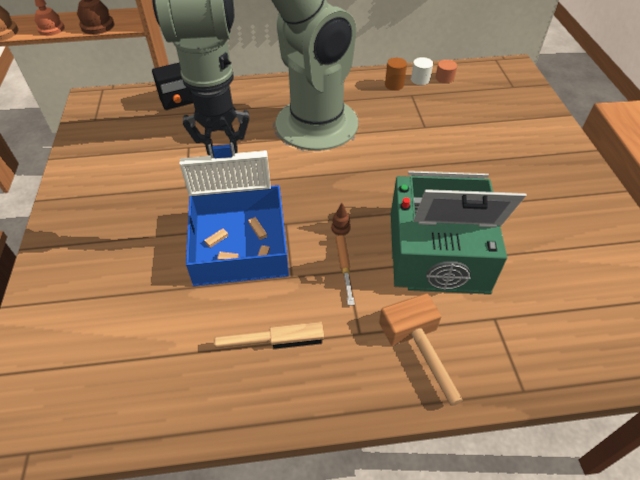

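View pics/p_top.png

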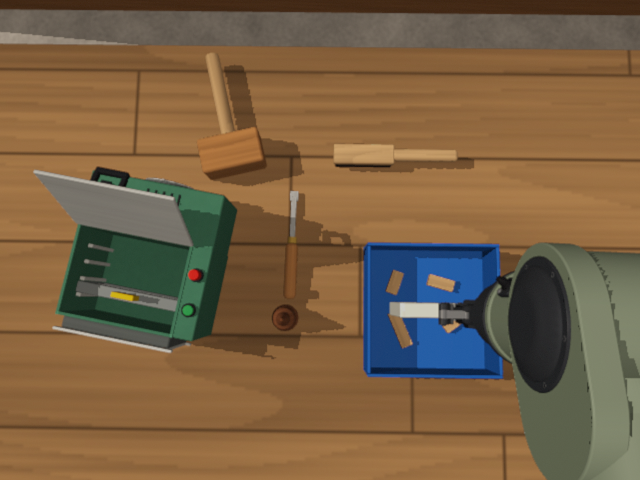

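View pics/p_wrist.png

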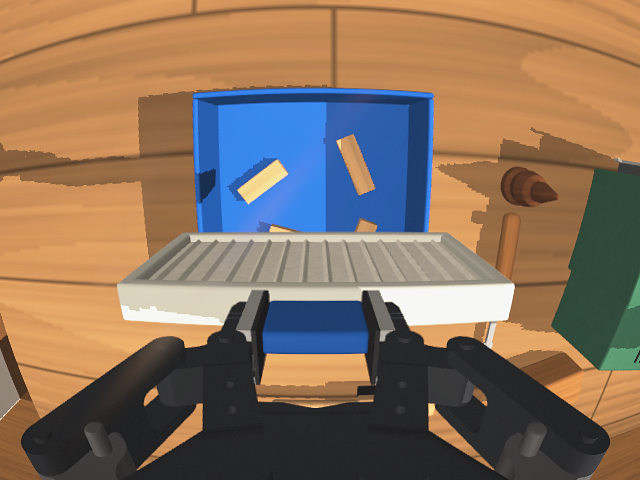

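```bash
python3 -m creep '[{"rx":0,"ry":0,"rz":0,"tx":0.5,"ty":-1.5,"tz":12,"hand":1},{"rx":0,"ry":0,"rz":0,"tx":0.5,"ty":-1.5,"tz":30,"hand":1},{"rx":0,"ry":0,"rz":0,"tx":0.5,"ty":-1.5,"tz":50,"hand":1},{"rx":0,"ry":0,"rz":0,"tx":0.5,"ty":-1.5,"tz":68,"hand":1},{"rx":0,"ry":0,"rz":0,"tx":0.5,"ty":-1.5,"tz":82,"hand":1},{"rx":0,"ry":0,"rz":0,"tx":0.5,"ty":-1.5,"tz":92,"hand":1},{"rx":0,"ry":0,"rz":0,"tx":0.5,"ty":-1.5,"tz":97,"hand":1},{"rx":0,"ry":0,"rz":0,"tx":0.5,"ty":-1.5,"tz":98,"hand":1}]' 70
python3 -m creep '[{"rx":0,"ry":0,"rz":0,"tx":0,"ty":0,"tz":0,"hand":1},{"rx":0,"ry":0,"rz":0,"tx":0,"ty":0,"tz":0,"hand":1},{"rx":0,"ry":0,"rz":0,"tx":0,"ty":0,"tz":0,"hand":1},{"rx":0,"ry":0,"rz":0,"tx":0,"ty":0,"tz":0,"hand":1},{"rx":0,"ry":0,"rz":0,"tx":0,"ty":0,"tz":0,"hand":1}]' 70
python3 - <<'E'
from h import *
from workcell import viewer
go([.4875,-.2655,.2115],180); s=state()
for n in("scene","top","wrist"):
    f=viewer.grab_frame(n); cv2.imwrite(f"pics/q_{n}.png",f["pixels"])
    if n!="wrist":
        # predicted filter bottom + top corners
        x,y,b=.4875,-.2655,s["position"][2]-.1036
        print(n,proj(f,[(x+dx,y+dy,b+h) for h in(0,.1) for dx in(-.01,.01) for dy in(-.095,.095)]).round(0).tolist())
i=cv2.imread("pics/q_scene.png")[120:300,150:330]; cv2.imwrite("pics/q_z.png",cv2.resize(i,None,fx=3.3,fy=3.3,interpolation=cv2.INTER_CUBIC))
E
```

```text
clock: 15.1
position: [0.4882, -0.2647, 0.2113]
tool_rot: [3.141, -0.0, -3.14]
force: [0.7, -0.3, -2.6]
grip_width: 0.0383
clock: 15.6
position: [0.4882, -0.265, 0.2118]
tool_rot: [-3.141, 0.0, -3.141]
force: [-0.9, 0.1, -0.5]
grip_width: 0.0384
t [ 0.7 -0.5  0.3] r [-0.01  0.01  0.05] | 15.6 [ 0.4882 -0.265   0.2118] [-180.    0. -180.] q [ 1.01  0.57 -0.88  1.78  0.5   1.04  1.51] F [-0.9  0.1 -0.5] w 0.0384
scene [[196.0, 218.0], [273.0, 210.0], [196.0, 223.0], [273.0, 216.0], [188.0, 189.0], [269.0, 181.0], [188.0, 195.0], [270.0, 187.0]]
top [[491.0, 315.0], [382.0, 314.0], [491.0, 304.0], [382.0, 302.0], [513.0, 318.0], [391.0, 316.0], [513.0, 305.0], [390.0, 303.0]]
```

View pics/q_z.png

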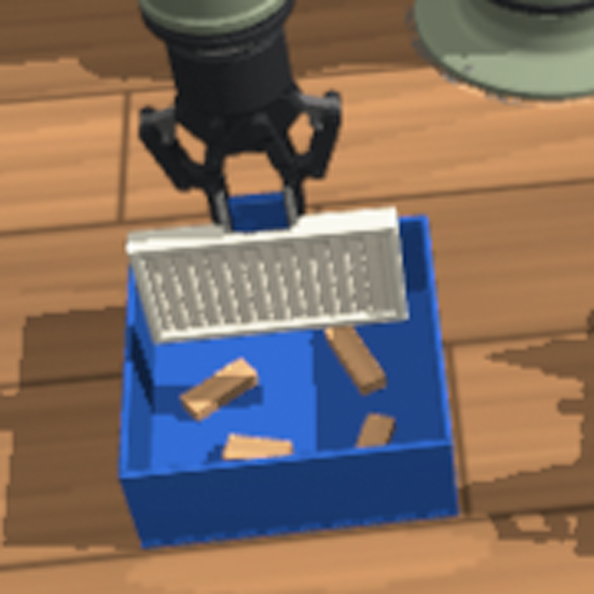

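View pics/q_top.png

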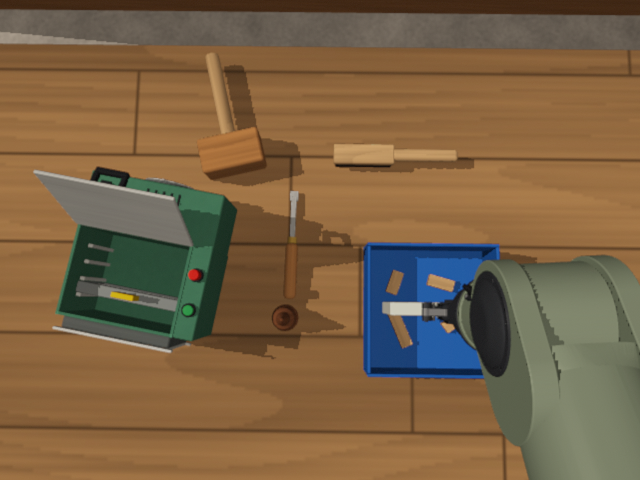

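View pics/q_wrist.png

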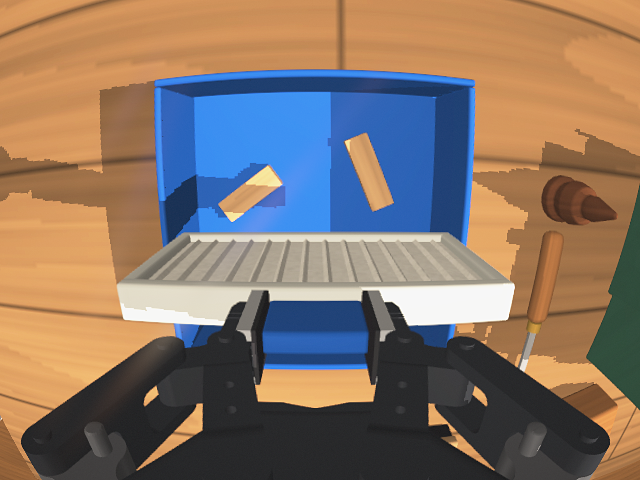

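```bash
python3 -c "
from workcell import bot
print(bot.job_done()); s=bot.observe(); print(s['clock'],s['position'],s['grip_width'],s['force'])"
```

```text
the job is handed in; nothing more can be done
None
the job is handed in; nothing more can be done
```

The job is handed in, at about 15.7 s of the 67 s allowed. I swung the flap open by its handle to about 1.89 rad and it stayed there. I then drew out the rear filter (white frame, blue tab), because the red gauge stands beside its slot. The gripper still holds it over the tub.

**Last checks before handing in:**
- **Filter position:** in the scene view the filter's corners match a predicted upright, centred pose within 1–2 pixels. It hangs within about 1 mm of the tub's middle, with its underside at about 108 mm, roughly 18 mm above the rim. The grip was steady at 38.4 mm.
- **Rest of the bench:** the front filter is still in its slot, and the tub, carving, gouge, mallet and brush look unmoved in the top view.
- **Forces:** those reported after each move stayed at or below about 11 N. The highest was about 10 N, when the fingertips touched the filter's top as they gripped it.

**What disagreed:**
- One hand-picked corner of the extractor did not fit the model (about 17 pixels off in the top view, 8 in the scene view), so the fit mostly ignored it.
- The wrist camera put the handle and tab about 2 mm from the fitted positions, and I corrected for that before gripping.
- The two cameras' estimates of the tub centre differed by about 5 mm in x, and I used a value between them.
- The tub detector found nothing in one later picture, so the tub position comes from its rim corners in the first pictures.

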